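# Put the master balls away in their canisters

## Robot

A 7-joint arm with a two-finger parallel gripper is mounted at the origin on the work surface. World frame = base frame: x ahead of the robot, y to its left, z up, the work surface at z = 0. Lengths are in mm, angles in degrees, forces in N, time in s.
With the tool pointing down it reaches from about 425 to 950 mm from the base axis. Payload 16.7 kg.
Tool frame: the origin (TCP) lies midway between the tips of the shut fingers; the grasp point (between the pads) lies 19 mm behind it (robot.pinch_z is the distance from the TCP to the grasp point, in mm); z points along the fingers, y is the line along which they close (so a half turn about z gives the same grasp; the last joint's range is limited). The gripper opens to 94 mm and grips with 3 to 60 N. Pads are 16 mm wide; open, the fingers measure 119 mm over their backs; the gripper's body (75 mm by 177 mm) begins 78 mm behind the grasp point.
Start: joints at [57.955, 24.414, 4.234, 92.017, -1.954, 63.644, -3.845], TCP at [268.903, -619.084, 205.467] pointing down, gripper open.
Joint ranges: [-163.25, 163.25], [-28.42, 122.38], [-70.27, 78.77], [12.13, 141.07], [-58.53, 238.53], [9.26, 117.41], [-156.51, 156.51]. Speed limits (degrees/s): [108.29, 108.29, 136.94, 136.94, 172.46, 172.46, 172.46].

## Interface

Orientations are given as a 3x3 rotation matrix whose columns are the frame's x, y, z axes.
In Python, from plant import robot, jaws, solve_ik, capture, camera_model, order, telemetry gives the robot as it stands. Calls block until the motion is done:
- robot.move_to(position, orientation): joint-space move of the TCP to a pose.
- robot.servo_line(position, rotation=None, vel=150, threshold=None): straight line of the TCP; rotation=None keeps the orientation; vel is the mean speed in mm/s. With threshold (N) it stops when the force on the tool has changed by that much, and returns True; else False.
- robot.goto_joints(angles): joint-space move.
- jaws.open_jaws() and jaws.close_gripper(force=None): open the fingers fully, or close them until they stop; force is the grip in N (None keeps the last).
- robot.sleep(seconds).
- solve_ik(position, orientation): joint angles nearest the present ones, or None.
- capture(name): name is "side" or "top"; returns the picture (400x640x3 uint8, red, green, blue); there is no depth.
- camera_model(name): a dict with "K" (3x3 intrinsics, pixels), "k1" (the pictures are not rectified: a ray, as slopes to the right and down, at radius r is drawn at 1 + k1 r^2 times it, then the intrinsics apply), "R" (3x3) and "t" (3): a world point X has camera coordinates R X + t. Camera axes: x right, y down, z forward; pixel columns grow to the right and rows downward; lengths in mm; the calibration is good to about 2 mm. A picture is of the moment at which its call begins. camera_model takes no time and is no camera call.
A pose or a line that the arm cannot do raises robot.PlanningError and nothing moves.
- order.hand_in(): hands the job in; it is judged then, once.
Readings, each from a call of its own:
- telemetry.current_t(): time.
- telemetry.current_q(): joint angles.
- telemetry.current_qvel(): joint speeds.
- telemetry.current_joint_torque(): joint torques, N m.
- telemetry.current_tool_pos(): TCP position.
- telemetry.current_tcp_rot(): TCP orientation.
- telemetry.current_force(): force on the tool from outside, world axes, zero at the start.
- telemetry.current_moment(): the same for the moment, N m.
- telemetry.current_gripper_width(): opening from 0.0 (shut) to 1.0 (fully open).
- telemetry.current_grasp_force(): force on a finger pad.
Only numpy, scipy, OpenCV 4.12 (cv2) and the standard library are available. Lean on these libraries where they do the work, as an engineer would, in place of code of your own. Each camera call takes 0.05 s, during which the arm holds its last target. There are 200 camera calls.

## Task

The two steel master balls have been used and must go back into their deep canisters: the larger ball into the wider canister, the smaller ball into the narrower one, each resting on the ring seat in the middle of the canister's floor. Lower each ball slowly and gently until you feel it touch the seat, and only then let go: never drop it, ram it against the canister or press it hard. Leave the other things on the table where they are.

Things in the scene. Friction and masses are not known exactly. Their poses are not given: they have to be found in the camera images.
- big_ball_center (a point): centre of the larger ball: hollow, bright steel, 50 mm in diameter, 0.24 to 0.36 kg. It starts on a fixed dark ring stand 40 mm across and 20 mm high, its centre 40 mm above the table.
- small_ball_center (a point): centre of the smaller ball: bright steel, 36 mm in diameter, 0.15 to 0.23 kg. It starts on a fixed dark ring stand 30 mm across and 20 mm high, its centre 34 mm above the table.
- big_ball: the larger ball itself; its frame turns with the ball as it rolls, so use big_ball_center for its place
- small_ball: the smaller ball itself; its frame turns with the ball as it rolls, so use small_ball_center for its place
- wide_canister: wider canister, fixed to the table: an upright open aluminium cylinder, 180 mm outer and 170 mm inner diameter, 110 mm high; origin at the centre of its underside, z up. Inside is a grey false floor at a different height every time (not reported) with a black ring seat in its middle, 48 mm outer and 30 mm inner diameter.
- wide_canister_rim (a point): centre of the canister's mouth, at rim height, 110 mm above the table, above the middle of the ring seat. The ring's top lies anywhere from 34 to 72 mm below this point and must be felt for; the ball's centre rests 20 mm above the ring's top. The seat is sprung, about 3.5 N per mm, at most 12 mm of travel; the ball's weight presses it down about 1 mm.
- narrow_canister: narrower canister, fixed to the table: an upright open aluminium cylinder, 154 mm outer and 144 mm inner diameter, 110 mm high; origin at the centre of its underside, z up. Inside is a grey false floor at a different height every time (not reported) with a black ring seat in its middle, 36 mm outer and 22 mm inner diameter.
- narrow_canister_rim (a point): centre of the canister's mouth, at rim height, 110 mm above the table, above the middle of the ring seat. The ring's top lies anywhere from 34 to 72 mm below this point and must be felt for; the ball's centre rests 14 mm above the ring's top. The seat is sprung, about 3.5 N per mm, at most 12 mm of travel; the ball's weight presses it down about 1 mm.
- parallel: bystander: a loose steel bar 12 x 60 x 10 mm lying between the ball stands, its length along its y; origin at the centre of its underside
- v_block: bystander: a loose dark steel V-block 50 x 50 x 44 mm; origin at the centre of its underside
- bracket: bystander: a loose sheet-metal bracket, 90 x 60 mm base with an upright flange 54 mm high; origin at the centre of its underside
- oil_bottle: bystander: a loose white bottle with a red cap, 50 mm across and 110 mm high; origin at the centre of its underside
- screwdriver: bystander: a loose screwdriver lying on the table
- plug_gauge: bystander: a loose steel cylinder lying on its side, 24 mm in diameter and 70 mm long; origin at the centre of its underside

How it is judged (in metres and radians):
At the end, for the whole second after the job is handed in: The larger ball rests in the wider canister and the smaller ball in the narrower one, each at rest (under 20 mm/s) within 8 mm of the canister's axis (on its ring seat), the larger ball's centre more than 10 mm and the smaller's more than 16 mm below the rim (horizontal distance between big_ball_center and wide_canister_rim below 0.008 m and z of big_ball_center in the frame of wide_canister_rim below -0.01 m and horizontal distance between small_ball_center and narrow_canister_rim below 0.008 m and z of small_ball_center in the frame of narrow_canister_rim below -0.016 m and linear speed of each of big_ball, small_ball below 0.02 m/s); the robot touches nothing.
It fails at once if the larger ball moves faster than 0.3 m/s inside a canister (dropped) (((horizontal distance between big_ball_center and wide_canister_rim below 0.085 m and z of big_ball_center in the frame of wide_canister_rim below 0 m) or (horizontal distance between big_ball_center and narrow_canister_rim below 0.072 m and z of big_ball_center in the frame of narrow_canister_rim below 0 m)) and linear speed of big_ball above 0.3 m/s).
It fails at once if the smaller ball moves faster than 0.3 m/s inside a canister (dropped) (((horizontal distance between small_ball_center and wide_canister_rim below 0.085 m and z of small_ball_center in the frame of wide_canister_rim below 0 m) or (horizontal distance between small_ball_center and narrow_canister_rim below 0.072 m and z of small_ball_center in the frame of narrow_canister_rim below 0 m)) and linear speed of small_ball above 0.3 m/s).
It fails at once if a ball is pressed or knocked against a canister or its seat with more than 11 N (contact force between any of big_ball, small_ball and wide_canister above 11 N or contact force between any of big_ball, small_ball and narrow_canister above 11 N).
It fails at once if a bystander (bar, V-block, bracket, bottle, screwdriver or cylinder) is moved more than 15 mm (distance of any of parallel, v_block, bracket, oil_bottle, screwdriver, plug_gauge from where it was at the start of the episode above 0.015 m).
It also fails if it takes over 64 s, if anything falls off the work surface, if the arm or the gripper's body presses on something with over 40 N, if the wrist force passes 120 N, or if a joint passes its speed limit or range.

## Working session

There is one attempt and no reset: what is moved stays moved. The work goes in short steps, each a Python script; the robot and the scene stay as the last script left them, time stands still between calls to the robot, and variables do not carry over. Pictures are saved under pics/ and viewed, at most 10 in all, crops included, and the job is handed in when it is done.

```bash
mkdir -p pics; ls
python3 - <<'E'
from plant import capture,camera_model,telemetry,robot
import cv2
for n in("side","top"):
    cv2.imwrite(f"pics/{n}0.png",capture(n)[:,:,::-1]); print(n,camera_model(n))
print(telemetry.current_t(),telemetry.current_tcp_rot(),telemetry.current_force(),robot.pinch_z)
E
```

```text
pics
side {'K': array([[514.25590276,   0.        , 317.07222629],
       [  0.        , 514.25590276, 197.73728479],
       [  0.        ,   0.        ,   1.        ]]), 'k1': -0.052989665722759045, 'R': array([[-0.92244907, -0.38547964,  0.02220717],
       [-0.22275465,  0.48430862, -0.84606473],
       [ 0.3153856 , -0.78539838, -0.53261742]]), 't': array([ 516.30122707,  213.5941181 , 1504.13725997])}
top {'K': array([[445.80539811,   0.        , 321.02363737],
       [  0.        , 445.80539811, 197.19308469],
       [  0.        ,   0.        ,   1.        ]]), 'k1': -0.06269407436253528, 'R': array([[ 0.02666618, -0.99952716,  0.01530893],
       [-0.98871602, -0.02862985, -0.14704067],
       [ 0.14740944, -0.01121517, -0.98901197]]), 't': array([ -22.94950389,  562.65077963, 1658.45544178])}
0.1 [[ 9.17220381e-01  3.98379832e-01 -5.31247707e-04]
 [ 3.98380176e-01 -9.17219840e-01  1.00001697e-03]
 [-8.88843439e-05 -1.12887450e-03 -9.99999359e-01]] [0.51664767 0.8380697  0.38315219] 18.8
```

View pics/top0.png

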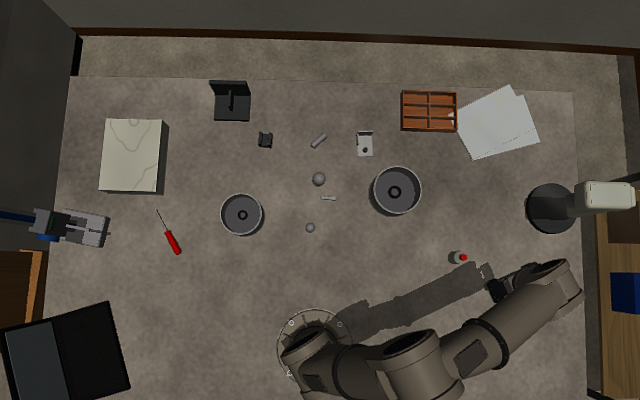

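View pics/side0.png

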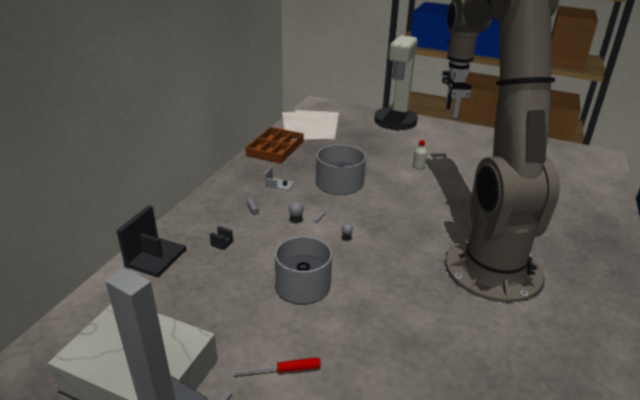

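Run:
```python
import cv2,numpy as np
t=cv2.imread("pics/top0.png");s=cv2.imread("pics/side0.png")
def c(im,x,y,w,h,k): return cv2.resize(im[y:y+h,x:x+w],None,fx=k,fy=k,interpolation=cv2.INTER_NEAREST)
a=np.hstack([c(t,212,184,60,60,5),c(t,367,160,60,60,5),c(t,295,165,40,75,4)[:300]])
b=np.hstack([c(s,270,190,100,75,3)[:225],c(s,270,235,70,75,3),c(s,305,135,70,75,3)[:225]])
W=max(a.shape[1],b.shape[1]);p=lambda i:cv2.copyMakeBorder(i,0,0,0,W-i.shape[1],cv2.BORDER_CONSTANT)
cv2.imwrite("pics/m.png",np.vstack([p(a),p(b)]))
for (n,im,x,y) in (("t",t,319,179),("t",t,310,227),("s",s,296,211),("s",s,347,231)):
    print(n,x,y);h=cv2.cvtColor(im,cv2.COLOR_BGR2HSV)[y-11:y+12:2,x-11:x+12:2]
    print(h[...,1]);print(h[...,2])
```

```text
t 319 179
[[45 46 44 42 44 42 46 41 41 42 42 46]
 [47 46 44 42 46 45 43 46 44 45 42 43]
 [43 46 43 45 37 24 28 43 45 42 41 45]
 [41 43 44 22  6 10  8  9 40 48 41 44]
 [45 40 42  6 12 13  9 12 17 46 45 47]
 [44 44 42  9  7  8  8  9 11 47 40 47]
 [44 43 44 10 10 14  9 11 19 43 45 44]
 [44 46 42 24 13  9 11  7 42 43 43 46]
 [46 44 46 44 26  6 16 49 46 43 41 44]
 [43 46 44 43 49 45 44 45 43 44 45 45]
 [42 42 45 39 42 42 45 45 46 43 40 44]
 [40 46 41 43 41 46 45 43 43 40 41 41]]
[[119 112 109 108 105 109 112 112 111 109 108 110]
 [115 111 109 108 105 113 112 111 111 114 109 107]
 [112 112 107 107  89  73  74 101 108 108 113 113]
 [111 112 109  69  87 100  99  83  90 112 112 110]
 [108 108  97  79 106 117 111 104  75 111 113 115]
 [109 116  92  85 106 123 123 108  72 109 109 114]
 [117 124  46  76  98 108 109  97  67 112 113 115]
 [111 117  98  54  77  89  93  73  86 120 119 117]
 [112 111 116  64  39  46  48  62 122 120 118 117]
 [113 116 117 119  78  79 104 126 119 117 118 118]
 [115 116 119 117 116 116 118 125 122 119 115 117]
 [115 117 119 119 117 117 114 119 118 121 118 123]]
t 310 22
[... 2567 characters left out ...]
6 26 28]
 [30 27 28 27 25 22 23 26 28 26 28 28]
 [28 30 28 25 28 28 26 28 26 26 30 28]]
[[112 115 117 117 117 113 112 112 112 112 109 106]
 [116 117 118 119 117 114 114 114 115 112 110 110]
 [118 118 119 119 111 118 121 112 116 116 113 110]
 [121 121 117 101 110 130 134 117 106 119 118 114]
 [122 123 117  85 103 120 122 109  95 121 122 118]
 [119 120 114  77  85  98 101  90  92 122 122 119]
 [117 116 114  71  63  73  74  68 104 123 122 120]
 [115 113 111  68  35  44  44  44 105 125 122 121]
 [114 115 107  53  24  27  26  39 110 123 119 117]
 [116 116 106  50  27  28  27  35  95 120 120 120]
 [112 112 110  85  62  58  56  88 119 120 120 120]
 [110 110 109 110 111 111 109 119 118 116 118 120]]
```

View pics/m.png

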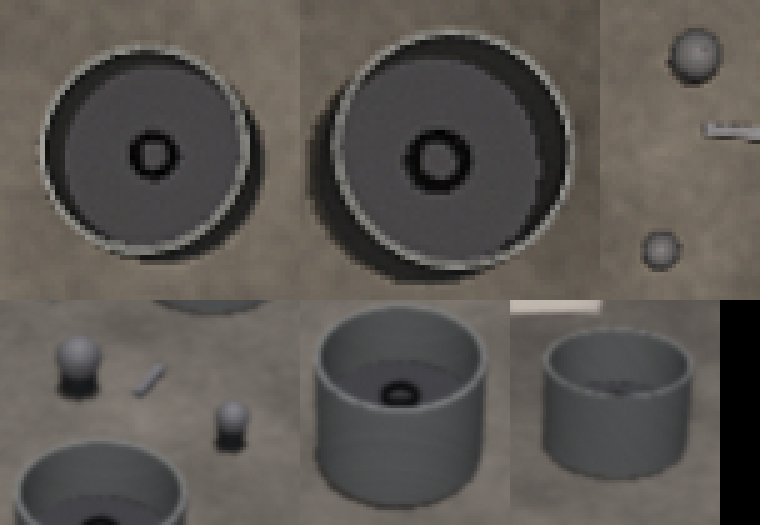

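```bash
cat > h.py <<'E'
import cv2,numpy as np
from plant import robot,jaws,solve_ik,capture,camera_model,order,telemetry
def ray(n,uv):
    m=camera_model(n)
    xy=cv2.undistortPoints(np.array([[uv]],float),m["K"],np.array([m["k1"],0,0,0,0]))[0,0]
    return -m["R"].T@m["t"],m["R"].T@np.append(xy,1)
def plane(n,uv,z):
    o,d=ray(n,uv); return o+d*(z-o[2])/d[2]
def tri(a,b):
    (o,d),(p,e)=ray("top",a),ray("side",b)
    s=np.linalg.lstsq(np.c_[d,-e],p-o,rcond=None)[0]; x,y=o+s[0]*d,p+s[1]*e
    return (x+y)/2,np.linalg.norm(x-y)
def proj(n,X):
    m=camera_model(n)
    return cv2.projectPoints(np.array(X,float).reshape(-1,3),cv2.Rodrigues(m["R"])[0],m["t"],m["K"],np.array([m["k1"],0,0,0,0]))[0][:,0]
def ball(im,n,uv,r):
    """circle round the low-saturation, lit blob near uv"""
    hsv=cv2.cvtColor(im,cv2.COLOR_RGB2HSV).astype(float)
    s=hsv[...,1]; bg=np.median(s[uv[1]-20:uv[1]+20,uv[0]-20:uv[0]+20])
    m=((s<.62*bg)&(hsv[...,2]>60)).astype(np.uint8)
    k=np.zeros_like(m); cv2.circle(k,uv,r,1,-1); m&=k
    c=max(cv2.findContours(m,cv2.RETR_EXTERNAL,cv2.CHAIN_APPROX_NONE)[0],key=cv2.contourArea)
    (x,y,w,h)=cv2.boundingRect(c); M=cv2.moments(m,True)
    return (M["m10"]/M["m00"],M["m01"]/M["m00"]),cv2.minEnclosingCircle(c),(x,y,w,h),M["m00"]
def rim(im,uv,r):
    v=cv2.cvtColor(im,cv2.COLOR_RGB2HSV)[...,2].astype(int)
    k=np.zeros(v.shape,np.uint8); cv2.circle(k,uv,r+4,1,-1); cv2.circle(k,uv,r-4,0,-1)
    # brightest pixel along each of 120 spokes
    P=[]
    for a in np.linspace(0,2*np.pi,180,endpoint=False):
        rr=np.arange(r-4,r+4.1,.25); x=uv[0]+rr*np.cos(a); y=uv[1]+rr*np.sin(a)
        s=cv2.remap(v.astype(np.float32),x[None].astype(np.float32),y[None].astype(np.float32),cv2.INTER_LINEAR)[0]
        w=np.clip(s-125,0,None)
        if w.max()>10: P.append(((w*x).sum()/w.sum(),(w*y).sum()/w.sum()))
    return np.array(P)
E
python3 - <<'E'
from h import *
np.set_printoptions(precision=1,suppress=True)
t,s=[cv2.imread(f"pics/{n}0.png")[:,:,::-1].copy() for n in("top","side")]
for nm,a,b,r,z in(("big",(319,179),(296,211),9,40),("small",(310,227),(347,231),7,34)):
    A=ball(t,"top",a,r);B=ball(s,"side",b,r+2)
    print(nm,A,B); print(plane("top",A[0],z),plane("top",A[1][0],z),plane("side",B[1][0],z),*tri(A[0],B[1][0]))
for nm,c,r,R in(("narrow",(241,214),20,74.5),("wide",(397,190),23,87.5)):
    P=rim(t,c,r); Q=np.array([plane("top",p,110)[:2] for p in P])
    def fit(Q): 
        x=np.linalg.lstsq(np.c_[2*Q,np.ones(len(Q))],(Q**2).sum(1),rcond=None)[0]; return x[:2],np.sqrt(x[2]+x[:2]@x[:2])
    c0,rr=fit(Q); e=abs(np.linalg.norm(Q-c0,axis=1)-rr); c0,rr=fit(Q[e<4])
    print(nm,len(Q),c0,rr,"want",R,np.std(e))
    th=np.linspace(0,2*np.pi,60)
    for n,im in(("top",t),("side",s)):
        for z in (0,110):
            for p in proj(n,np.c_[c0[0]+(R+2.5)*np.cos(th),c0[1]+(R+2.5)*np.sin(th),0*th+z]): 
                im[int(round(p[1])),int(round(p[0]))]=(255,0,0)
cv2.imwrite("pics/chk.png",np.hstack([cv2.resize(t[130:260,200:440],None,fx=1.65,fy=1.65,interpolation=0)[:210],cv2.resize(s[130:310,240:400],None,fx=2.5,fy=2.5,interpolation=0)[:210]]) if 0 else cv2.resize(s[130:310,240:400],None,fx=3.3,fy=3.3,interpolation=0))
E
```

```text
big ((318.75925925925924, 177.7037037037037), ((318.625, 177.625), 5.876429557800293), (313, 172, 12, 12), 108.0) ((295.72514619883043, 207.78947368421052), ((295.362060546875, 208.30172729492188), 7.8245649337768555), (289, 201, 15, 14), 171.0)
[638.8   3.4  40. ] [639.1   3.9  40. ] [640.1  -5.1  40. ] [637.    3.2  46. ] 1.3217050992341988
small ((309.9846153846154, 226.83076923076922), ((310.0, 227.0), 4.472236156463623), (306, 223, 9, 9), 65.0) ((346.9896907216495, 227.96907216494844), ((346.8670959472656, 228.19619750976562), 5.617016315460205), (342, 223, 11, 11), 97.0)
[449.4  31.4  34. ] [448.7  31.4  34. ] [450.   22.4  34. ] [448.1  31.2  40.5] 1.6588030242203882
narrow 22 [485.6 285.8] 74.71427147578349 want 74.5 0.2401784150523528
wide 22 [ 591.2 -286.7] 87.30331064287732 want 87.5 0.35515142277599826
```

View pics/chk.png

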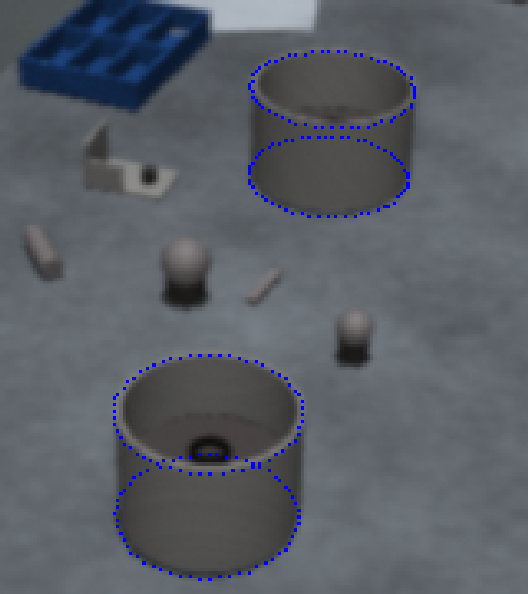

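```bash
cat >> h.py <<'E'
def soft(im,uv,r):
    hsv=cv2.cvtColor(im,cv2.COLOR_RGB2HSV).astype(float)
    s=hsv[...,1]; bg=np.median(s[uv[1]-20:uv[1]+20,uv[0]-20:uv[0]+20]); k=np.zeros(s.shape,np.uint8); cv2.circle(k,uv,r,1,-1)
    w=np.clip((bg-4-s)/(bg-14),0,1)*k*(hsv[...,2]>30); Y,X=np.mgrid[:s.shape[0],:s.shape[1]]
    return ((w*X).sum()/w.sum(),(w*Y).sum()/w.sum()),np.sqrt(w.sum()/np.pi)
DN={1:np.array([[0,1,0],[1,0,0],[0,0,-1]],float),-1:np.array([[0,-1,0],[-1,0,0],[0,0,-1]],float)}
NARROW=np.array([485.6,285.8]); WIDE=np.array([591.2,-286.7])
E
python3 - <<'E'
from h import *
np.set_printoptions(precision=1,suppress=True)
t=cv2.imread("pics/top0.png")[:,:,::-1].copy()
B=[]
for a,r,z,R in(((319,178),9,40,25),((310,227),7,34,18)):
    c,rad=soft(t,a,r); p=plane("top",c,z); e=proj("top",[p,p+[0,R,0]]); B.append(p); print(c,rad,"want",abs(e[0]-e[1]).max(),p)
for k in DN:
    print(k,[ (q if q is None else np.array(q)) for p in((B[0][0],B[0][1],180),(*WIDE,180),(*WIDE,40),(B[1][0],B[1][1],21),(*NARROW,160)) for q in [solve_ik(np.array(p),DN[k])]])
E
```

```text
(np.float64(318.5936207914944), np.float64(178.15150620200825)) 6.096345074116173 want 6.504554247007377 [637.   4.  40.]
(np.float64(309.7794513179129), np.float64(226.9682625067241)) 4.517162973003981 want 4.743985612884671 [448.8  32.2  34. ]
1 [array([ 17.2,  25.1, -30.9,  97. ,  14.3,  61.8, -18.1]), array([ 32.5,  24.9, -16.4,  95. ,   7.8,  61.3,  13.8]), array([ 31.6,  33.6, -15.4, 100.7,  11.5,  47.2,  10.8]), array([ 16.4,  22.7, -33.3, 127.1,  21.4,  35.6, -32.4]), array([  9.6,  27.8, -59.8, 106.5,  27.3,  61.6, -60.9])]
-1 [array([ -51.2,   40.4,   69.3,  101. ,  -40.7,   68.3, -149.9]), array([   7.9,   24.6,   16.6,   96.6,   -7.9,   60. , -153. ]), array([   6.6,   34.2,   18.7,  102.4,  -14.5,   45.8, -147.5]), array([ -63.7,   42.5,   69.1,  131.1,  -57.9,   48.2, -134.3]), array([  8.9,  27.2, -58.7, 106.5,  26.5,  61.2, 119.8])]
```

Run:
```python
from h import *
T=telemetry
robot.move_to(np.array([638,3.8,140.]),DN[1]); print(T.current_t(),T.current_tool_pos())
robot.servo_line(np.array([638,3.8,25.]),vel=100); print(T.current_t(),T.current_tool_pos(),T.current_force())
jaws.close_gripper(20); print(T.current_t(),T.current_gripper_width()*94,T.current_grasp_force(),T.current_force())
robot.servo_line(np.array([638,3.8,165.]),vel=120); robot.sleep(.3)
print(T.current_t(),T.current_gripper_width()*94,T.current_force(),T.current_moment(),T.current_grasp_force())
cv2.imwrite("pics/side1.png",cv2.resize(capture("side")[110:330,220:420,::-1],None,fx=2.5,fy=2.5))
```

```text
2.675 [638.0563248    2.53660317 139.98401271]
3.975 [638.48410027   3.83828506  25.70799668] [-0.18885734 -0.21360053  0.60739574]
4.7417 49.17223178554974 20.000641644001007 [-5.19804015  0.55054675  3.74674719]
6.3583 49.227619626967424 [-0.7904226   0.37226454 -3.31301087] [-0.0319027  -0.04957392  0.00230238] 19.999500811100006
```

View pics/side1.png

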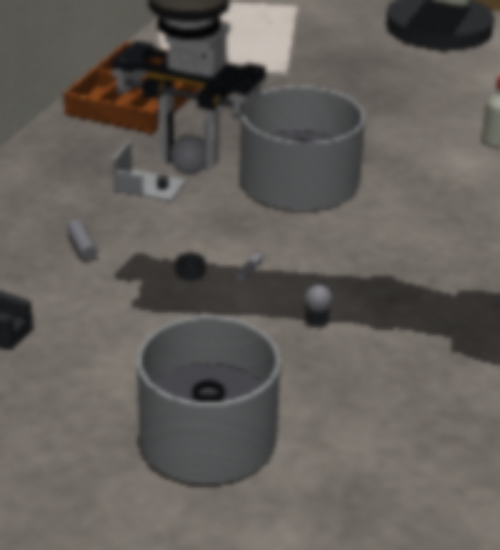

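```bash
cat >> h.py <<'E'
def seat(xy,zfly,ztop,zlow):
    T=telemetry
    robot.servo_line(np.array([*xy,zfly]),vel=220); print("over",T.current_t(),T.current_tool_pos())
    robot.servo_line(np.array([*xy,ztop]),vel=80); robot.sleep(.4)
    f0=T.current_force(); print("base",T.current_t(),f0,T.current_tool_pos(),T.current_gripper_width()*94)
    for i in range(4):
        hit=robot.servo_line(np.array([*xy,zlow]),vel=10,threshold=1.5); f1=T.current_force()
        robot.sleep(.3); f=T.current_force(); print(hit,T.current_t(),T.current_tool_pos(),f1-f0,f-f0,T.current_gripper_width()*94)
        if not hit or np.linalg.norm(f-f0)>.9: break
E
python3 - <<'E'
from h import *
seat(WIDE,165,88,38)
E
```

```text
over 7.8917 [ 591.65062838 -285.1296535   165.07272773]
base 9.4 [ 0.50186259 -0.00349681 -2.33204326] [ 591.24440209 -286.75221879   88.16195455] 49.07966916578246
True 12.475 [ 590.92799273 -286.65771198   58.95961933] [ 1.84681227 -1.25222509  2.49197658] [ 3.19837522 -1.77134319  3.19615884] 48.92301711463375
```

Run:
```python
from h import *
T=telemetry; f0=np.array([.5,0,-2.33])
for i in range(3):
    f=T.current_force()-f0
    if np.hypot(f[0],f[1])<1: break
    p=np.array(T.current_tool_pos()); d=f.copy(); d[2]=0; p+=d/np.linalg.norm(d)*.8
    robot.servo_line(p,vel=8); robot.sleep(.3); print(T.current_t(),T.current_tool_pos(),T.current_force()-f0)
```

```text
13.0917 [ 591.35926759 -287.033603     58.83040546] [-1.13216053 -1.59570546  2.80184558]
13.6667 [ 591.11544745 -287.49125469   58.88454386] [2.53379637 2.51653132 3.01890663]
14.25 [ 591.4409222  -287.09525173   58.83621465] [-1.06887506 -0.39085534  3.65105983]
```

Run:
```python
from h import *
T=telemetry
p=np.array(T.current_tool_pos()); jaws.open_jaws(); robot.sleep(.2); print(T.current_t(),T.current_gripper_width(),T.current_force())
p[2]=185; robot.servo_line(p,vel=90)
robot.servo_line(np.array([448.8,32,160.]),vel=220); print(T.current_t(),T.current_tool_pos())
cv2.imwrite("pics/top2.png",cv2.resize(capture("top")[140:260,200:440,::-1],None,fx=3.3,fy=3.3,interpolation=0))
```

```text
15.2917 1.0003718476249646 [ 0.53694132 -0.10419768  0.0414518 ]
18.5833 [449.04876514  31.2801669  159.94483069]
```

View pics/top2.png

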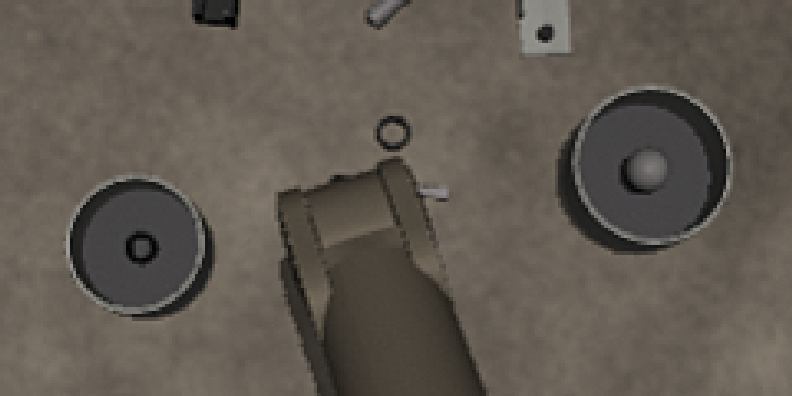

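The large ball sits over the ring seat (crop about 645,171, against ring centre 640,172). Now the small ball.

Run:
```python
from h import *
T=telemetry
robot.servo_line(np.array([448.8,32,21.]),vel=100); print(T.current_t(),T.current_tool_pos(),T.current_force())
jaws.close_gripper(20); print(T.current_gripper_width()*94,T.current_grasp_force(),T.current_force())
robot.servo_line(np.array([448.8,32,165.]),vel=120); robot.sleep(.3)
w=T.current_gripper_width()*94; print(T.current_t(),w,T.current_force(),T.current_grasp_force())
if w>30: seat(NARROW,165,84,35)
```

```text
20.175 [449.15919697  31.97978825  21.46239473] [ 0.27652143  0.58761443 -0.07157962]
35.270258433844695 19.99999612569809 [-1.07653171 -0.27270718 -0.37222283]
22.7667 35.348780004174316 [ 0.1349485   1.1236799  -2.45449778] 19.999741315841675
over 24.0833 [485.71278518 284.52904652 164.91690807]
base 25.6417 [-0.10913943 -0.67776836 -2.8799045 ] [485.68779823 285.77835133  84.1353025 ] 34.830577233504826
True 28.1417 [485.43466554 285.66388807  65.46851573] [0.53449914 1.20136713 4.339032  ] [2.05615457 2.02242907 4.46957119] 34.68753492616588
```

Run:
```python
from h import *
T=telemetry; f0=np.array([-.11,-.68,-2.88]); best=None
for i in range(4):
    f=T.current_force()-f0
    if np.hypot(f[0],f[1])<1.2: break
    p=np.array(T.current_tool_pos()); d=f.copy(); d[2]=0; p+=d/np.linalg.norm(d)*.6
    if f[2]>3: p[2]-=0; 
    robot.servo_line(p,vel=8); robot.sleep(.3); print(T.current_t(),T.current_tool_pos(),T.current_force()-f0,T.current_gripper_width()*94)
```

```text
28.7083 [485.67916303 285.9921264   65.39224635] [-1.33998739  1.12625988  3.27569693] 34.93638624216001
29.2583 [485.37090573 286.27774162  65.43288599] [ 1.97465569 -0.21703941  3.75734451] 34.79017726229007
29.8083 [485.71956404 286.20501839  65.37592906] [-3.12507893  0.30316597  4.06517227] 35.054215659938116
30.3667 [485.39068789 286.26065017  65.45078204] [ 2.59292566 -0.37925444  3.67995935] 35.300118192789526
```

Run:
```python
from h import *
T=telemetry
p=np.array([485.53,286.23,65.45]); robot.servo_line(p,vel=8); robot.sleep(.3); print(T.current_tool_pos(),T.current_force())
jaws.open_jaws(); robot.sleep(.2); print(T.current_t(),T.current_gripper_width(),T.current_force())
p[2]=190; robot.servo_line(p,vel=90)
robot.servo_line(np.array([520.,50,230.]),vel=220); print(T.current_t(),T.current_tool_pos())
im=capture("top"); s=capture("side")
cv2.imwrite("pics/f.png",np.vstack([cv2.resize(im[140:260,200:440,::-1],(660,330),interpolation=0),cv2.resize(s[130:310,180:540,::-1],(660,270))[:270]]))
```

```text
[485.46707454 286.2239075   65.42841587] [-0.35682874 -0.97973386  1.55041601]
32.1333 0.9987024658000131 [-0.07227069 -0.02597024 -0.21963838]
34.9167 [519.72876392  51.05941774 229.85763254]
```

View pics/f.png

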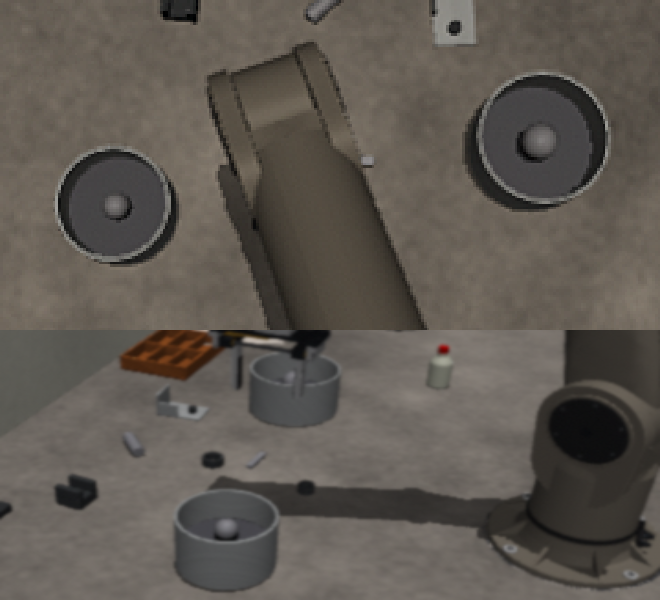

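Run:
```python
from h import *
im=capture("top")
for c,z,r in((WIDE,73,25),(NARROW,78,18)):
    u=proj("top",[*c,z])[0]; g=cv2.cvtColor(im,cv2.COLOR_RGB2GRAY); x,y=np.round(u).astype(int)
    k=g[y-9:y+10,x-9:x+10]; m=(k>88).astype(np.uint8); n,l,st,ce=cv2.connectedComponentsWithStats(m); i=l[9,9]
    px=ce[i]+[x-9,y-9]; print(u,px,st[i],plane("top",px,z)[:2]-c); print(k[::2,::2])
```

```text
[395.47468858 190.71567421] [396.734375 190.125   ] [ 7  4  9  9 64] [ 2.39717815 -4.77138345]
[[ 70  70  69  69  70  69  69  70  68  68]
 [ 70  69  69  66  67  57  66  68  69  70]
 [ 70  73  66  62  84  91  90  68  67  69]
 [ 70  49  41  82  99 105 108  99  67  69]
 [ 73  20  54  88 103 121 115 105  68  69]
 [ 73  17  50  83  99 111 110  99  66  70]
 [ 73  23  24  68  86  91  95  81  67  68]
 [ 70  61  16  26  54  66  58  56  72  69]
 [ 70  72  59  42  33  32  72  69  69  69]
 [ 68  73  69  70  70  72  70  69  68  70]]
[241.61313973 214.14967969] [241. 214.] [ 5  6  7  7 37] [0.49099402 2.30497576]
[[ 68  69  70  68  69  70  69  70  70  70]
 [ 69  69  69  70  68  70  70  70  68  71]
 [ 68  68  69  68  67  66  71  70  71  68]
 [ 70  67  66  85  95  86  49  73  71  69]
 [ 69  68  69 106 116 102  73  34  70  70]
 [ 69  69  65 107 117 100  72  16  71  70]
 [ 70  70  66  79  92  84  32  56  71  70]
 [ 68  69  70  63  37  11  51  71  70  70]
 [ 70  70  69  69  70  73  71  67  70  69]
 [ 68  70  70  70  70  70  70  69  69  69]]
```

```bash
python3 -c "
from h import *
print(order.hand_in(),telemetry.current_t())"
```

```text
the job is handed in; nothing more can be done
the job is handed in; nothing more can be done
```

Both balls were lowered until contact was felt, then released on their ring seats: the larger in the wide canister, the smaller in the narrow one. The final top picture shows each within a few mm of its axis, and the job is handed in; I saw no verdict.

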